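# Close a board joint and scribe along it

## Robot

A 6-joint arm with a two-finger parallel gripper is mounted at the origin on the work surface. World frame = base frame: x ahead of the robot, y to its left, z up, the work surface at z = 0. Lengths are in m, angles in rad, forces in N, time in s.
With the tool pointing down it reaches from about 0.4 to 0.825 m from the base axis. Payload 7 kg.
Tool frame: the origin (TCP) lies midway between the tips of the shut fingers; the grasp point (between the pads) lies arm.hold_point_z behind it (arm.hold_point_z is the distance from the TCP to the grasp point, in m); z points along the fingers, y is the line along which they close (so a half turn about z gives the same grasp; the last joint's range is limited). The gripper opens to 88 mm and grips with 3 to 60 N. Pads are 19 mm wide; open, the fingers measure 130 mm over their backs; the gripper's body (78 mm by 193 mm) begins 47 mm behind the grasp point.
Start: joints at [-1.015, 0.359, 0.012, 0, -1.224, -0.288], TCP at [0.179, -0.651, 0.227] pointing down, gripper open.
Joint ranges: [-3.07, 3.07], [-1.43, 2.12], [-1.02, 1.25], [-3.03, 1.67], [-3.05, -0], [-3.03, 3.03]. Speed limits (rad/s): [2.39, 2.39, 3.01, 3.14, 3.14, 3.14].

## Interface

Orientations are given as [roll, pitch, yaw] about the fixed x, y, z axes, in that order (R = Rz(yaw) Ry(pitch) Rx(roll)).
In Python, from station import arm gives the robot as it stands.
- The arm moves only by the shell command python3 -m crank 'ROWS' [OPENING] [FORCE]. ROWS is JSON, a list that holds one entry, the list of rows, each a list of 4 numbers: the shift along the tool's x, y, z in units of 25 mm (1.0 is 25 mm), then the turn about the tool's z in units of 5 degrees (1.0 is 5 degrees). A call has 1 to 12 rows; each row is the pose to reach, as a shift and turn from the pose commanded when the call began, along the tool's axes at that moment; what a row does not reach only later rows make up. A row lasts 1/8 s, in which the tool goes at most 62.5 mm and 10.7 degrees, less where a joint would pass 70% of its speed; a pose out of reach is approached as far as the arm can. A call with a gripper value outside its range is refused whole. OPENING is the closure, from 0 (fully open) to 1 (shut), set as the call begins (- or left out, the last holds). The fingers move at their own pace and stop on an object; FORCE is the grip in N (left out, the last holds). Time passes only in rows, so rows that repeat a pose let the fingers close. It gives the time, the measured TCP pose, the force, the opening and the grip force at its end, in the units of the state.
- arm.get_state(): the state, without advancing time (a new reading comes with each control period).
- arm.grab_frame(name): name is "side" or "top"; returns (picture, depth): 400x640x3 uint8, red, green, blue; 400x640 float32, m along the optical axis (not along the pixel's ray), 0 where there is no reading.
- arm.get_calibration(name): a dict with "mtx" (3x3 intrinsics, pixels), "k1" (the pictures are not rectified: a ray, as slopes to the right and down, at radius r is drawn at 1 + k1 r^2 times it, then the intrinsics apply), "R" (3x3) and "t" (3): a world point X has camera coordinates R X + t. Camera axes: x right, y down, z forward; pixel columns grow to the right and rows downward; lengths in m; the calibration is good to about 2 mm. A picture is of the moment at which its call begins. get_calibration takes no time and is no camera call.
- arm.job_done(): hands the job in; it is judged then, once.
Trained networks look in the newest picture that a camera, given by its name, has taken for a name from the list of things; names that differ only in an ending like _2 or _b are one class to them, and where a whole thing is asked for, a point or a joint stands for the part that bears it (a point fixed in the world has none). Each returns a list of dicts, best first, with "score" (0 to 1); they miss things now and then, are a little off and sometimes report something else, mostly with a low value. They report only what shows in the picture. A call takes as long as a camera call. They do not tell look-alikes from the thing itself.
- arm.recognise(thing, camera): "extent" ([left, top, width, height] in pixels, round what is visible of it).
- arm.trace(thing, camera): "mask" (400x640 bool, what is visible of it) and "extent" ([left, top, width, height] in pixels, round what is visible of it).
The state is a dict: "t": time; "q": joint angles; "qd": joint speeds; "joint_efforts": joint torques, N m; "eef_pos": TCP position; "ee_rot": TCP orientation; "force": force on the tool from outside, world axes, zero at the start; "moment": the same for the moment, N m; "width": finger opening in m; "gripper_force": force on a finger pad.
Only numpy, scipy, OpenCV 4.12 (cv2) and the standard library are available. Lean on these libraries where they do the work, as an engineer would, in place of code of your own. Each camera call takes 0.05 s, during which the arm holds its last target. There are 200 camera calls.

## Task

On the jointing jig, push the loose board up tight against the fixed board and slide the jig's bolt fully home behind its back edge. Then take the pointed scriber from the rack and draw its point slowly (about 2 to 3 cm a second) along the V groove of the joint, from the end nearest the bolt to the other end, starting and ending about a centimetre inside the boards' ends, in one pass without lifting out of the groove on the way. Hang the scriber back in the slot it came from, leaving the joint closed, the bolt home behind it, and the other hanging tools and the wood offcut undisturbed.

Things in the scene. Friction and masses are not known exactly. Their poses are not given: they have to be found in the camera images.
- jig: Jointing jig fixed to the bench: plywood bed 235 x 300 x 12 mm (x -140 to 95) with a grey board (85 x 200 x 22 mm) screwed on its far half at x 0 to 85, y -100 to 100. Origin: underside of the bed (bench height), on the joint line, mid-length. x points from the joint over the fixed board, y along the joint to the bolt's end, z up. Bed top z = 12, board tops z = 34 mm.
- joint_start (a point): Start of the pass: on the joint line at board-top height (10 mm above the groove's bottom), jig y = +90 mm, 10 mm inside the end nearest the bolt. Axes as the jig's.
- joint_mid (a point): Middle of the joint line, board-top height (z = 34 mm); axes as the jig's. Both boards' joining edges are bevelled 10 x 10 mm at 45 degrees: the closed joint is a 90 degree V groove along the jig's y at x = 0, 20 mm wide, 10 mm deep.
- joint_end (a point): End of the pass: on the joint line at board-top height, jig y = -90 mm, 10 mm inside the end away from the bolt.
- board: Loose grey board, 80 (x) x 200 (y) x 22 mm, about 0.35 kg, on the jig's bed, 20 to 40 mm short of the fixed board and a little askew. Origin: centre of its underside; x points to its bevelled joining edge (x = +40 mm), z up. It slides on the bed and squares itself against the fixed board when pushed at the middle of its back edge.
- board_back (a point): Middle of the loose board's square back edge (the side away from the joint), half-way up. Axes as the board's: push along +x.
- board_edge_l (a point): Point on the loose board's joining edge 90 mm towards +y of its middle (7 mm above its underside); at jig x = 0 when the joint is closed.
- board_edge_r (a point): The same, 90 mm towards -y.
- bolt (a joint): Travel (m) of the jig's steel slide bolt, a bar 80 x 16 x 16 mm (jig z = 14 to 30) that runs along the jig's y at x = -88.5 mm. At 0 (start) it stands clear, its rounded nose at y = +114 mm; it slides towards jig -y to a hard stop at 0.070, nose at y = +44 mm, where it lies 0.5 mm behind the back edge of a board that is home and locks it. About 2.5 N; stays where left.
- bolt_knob (a point): On the axis of the black upright knob on the slide bolt, half-way up: diameter 16 mm, 40 mm tall (jig z = 30 to 70 mm; this point at 50 mm). At jig y = +154 mm when open, +84 mm when shut. Push it sideways along jig -y.
- rack: Fixed tool rack 90 x 230 x 80 mm: a 6 mm steel plate, top at z = 80 mm, with three slots 16 mm wide at y = -70, 0, +70 mm, open to the rack's -x side (x = -35 to +12 mm). Origin: underside, centre. A tool hangs in each slot by its collar, axis at about rack x = -8 mm; which hangs where varies.
- scriber_grip (a point): The scriber, a steel tool with a straight slim round metal handle and a pointed end, hanging upright in a slot. This point: centre of the handle (diameter 17, 65 mm long); z up the tool. Below this point: underside of the collar (diameter 30, 4 mm thick) 39 mm, then a 10 mm round shank, point at 95 mm. Handle top 30 mm above. About 0.1 kg.
- scriber_tip (a point): The scriber's point (lowest point of a 2 mm radius ball nose), 95 mm below the handle's centre on the tool's axis. At the groove's bottom it rests about 1 mm above the V's root; pressed hard there it would wedge the boards apart.
- chisel: Bystander: chisel with a bulbous wooden handle (up to 30 mm wide) and a flat blade, hanging in another slot; top 142 mm above the bench. Origin: lower end.
- drift: Bystander: blunt square drift with a square dark wooden handle (22 mm), hanging in another slot; top 129 mm above the bench. Origin: lower end.
- offcut: Bystander: wood offcut 50 x 35 x 18 mm, loose on the jig's bed by the joint's far end. Origin: centre of its underside.
There are look-alikes about, which are no part of the job. What is shaped like the part that bears scriber_grip but blue or pink is not meant.

How it is judged:
On the way, in this order (a step that is already met when the one before it is completed fails the run):
1. the loose board is pushed home against the fixed board, the joint closed along its length (x of each of board_edge_l, board_edge_r in the frame of jig above -0.004 m), for 0.2 s.
2. the bolt is slid fully home behind the closed-up board (all of step 1 and value of joint bolt above 0.06 m), for 0.2 s.
3. the scriber's point is set down in the V groove within 25 mm of its starting end (the bolt end) (z of scriber_tip in the frame of jig below 0.0325 m and x of scriber_tip in the frame of jig between -0.011 and 0.011 m and y of scriber_tip in the frame of jig between 0.075 and 0.105 m), for 0.1 s.
4. the point, still in the groove, is about a third of the way (z of scriber_tip in the frame of jig below 0.0325 m and x of scriber_tip in the frame of jig between -0.011 and 0.011 m and y of scriber_tip in the frame of jig between 0.028 and 0.044 m), for 0.05 s.
5. the point, still in the groove, is at the middle (z of scriber_tip in the frame of jig below 0.0325 m and x of scriber_tip in the frame of jig between -0.011 and 0.011 m and y of scriber_tip in the frame of jig between -0.008 and 0.008 m), for 0.05 s.
6. the point, still in the groove, is about two thirds of the way (z of scriber_tip in the frame of jig below 0.0325 m and x of scriber_tip in the frame of jig between -0.011 and 0.011 m and y of scriber_tip in the frame of jig between -0.044 and -0.028 m), for 0.05 s.
7. the point, still in the groove, is within 25 mm of the far end (z of scriber_tip in the frame of jig below 0.0325 m and x of scriber_tip in the frame of jig between -0.011 and 0.011 m and y of scriber_tip in the frame of jig between -0.105 and -0.075 m), for 0.05 s.
At the end, for the whole second after the job is handed in: The loose board's joining edge is within 4 mm of the fixed board at both ends, the bolt is slid at least 60 of its 70 mm, and the scriber hangs upright (within 0.12 rad) and still, its handle within 25 mm of where it started (all of step 2 and distance of scriber_grip from where it was at the start of the episode below 0.025 m and angle between scriber's own z axis and vertical below 0.12 rad and linear speed of each of scriber, board below 0.02 m/s); the robot touches nothing.
It fails at once if between its ends the pass is broken: the point comes out of the groove (over the middle 130 mm of the joint, within 15 mm of its line, the point is at 0 to 14 mm above the boards' tops) (y of scriber_tip in the frame of jig between -0.065 and 0.065 m and x of scriber_tip in the frame of jig between -0.015 and 0.015 m and z of scriber_tip in the frame of jig between 0.034 and 0.048 m).
It fails at once if the scriber moves faster than 9 cm/s while its point runs in the groove ((z of scriber_tip in the frame of jig below 0.0325 m and x of scriber_tip in the frame of jig between -0.011 and 0.011 m and y of scriber_tip in the frame of jig between -0.07 and 0.07 m) and linear speed of scriber above 0.09 m/s).
It fails at once if the chisel or the drift is shifted by more than 4 cm or tipped out of the rack (distance of any of chisel, drift from where it was at the start of the episode above 0.04 m).
It fails at once if the offcut is shifted by more than 4 cm (distance of offcut from where it was at the start of the episode above 0.04 m).
It also fails if it takes over 72 s, if anything falls off the work surface, if the arm or the gripper's body presses on something with over 40 N, if the wrist force passes 120 N, or if a joint passes its speed limit or range.

## Working session

There is one attempt and no reset: what is moved stays moved. The work goes in short steps, Python scripts to look and compute and a shell command to move; the robot and the scene stay as the last step left them, time stands still between calls to the robot, and variables do not carry over. Pictures are saved under pics/ and viewed, at most 10 in all, crops included, and the job is handed in when it is done.

```bash
mkdir -p pics; ls; python3 - <<'E'
from station import arm
import cv2,numpy as np
for n in("side","top"):
    p,d=arm.grab_frame(n); cv2.imwrite(f"pics/{n}0.png",p[:,:,::-1]); c=arm.get_calibration(n)
    print(n,np.round(c["mtx"],1).tolist(),c["k1"],np.round(c["R"],3).tolist(),np.round(c["t"],3))
    for th in("jig","board","bolt_knob","rack","scriber_grip","chisel","drift","offcut"):
        print(th,[(round(r["score"],2),[int(v) for v in r["extent"]]) for r in arm.recognise(th,n)[:4]])
s=arm.get_state();print(s,arm.hold_point_z)
E
```

```text
pics
side [[379.7, 0.0, 321.8], [0.0, 379.7, 207.6], [0.0, 0.0, 1.0]] -0.0006433162789933651 [[0.997, -0.077, -0.019], [-0.07, -0.749, -0.659], [0.037, 0.659, -0.752]] [-0.577  0.069  0.98 ]
jig [(0.84, [252, 125, 100, 96])]
board [(0.63, [265, 148, 43, 54])]
bolt_knob [(0.46, [284, 123, 10, 22])]
rack [(0.93, [297, 259, 68, 128])]
scriber_grip [(0.87, [259, 311, 20, 30]), (0.79, [371, 280, 15, 32]), (0.68, [263, 255, 16, 33]), (0.22, [250, 125, 98, 98])]
chisel [(0.7, [320, 329, 18, 26])]
drift [(0.7, [319, 329, 19, 29]), (0.55, [316, 296, 12, 27])]
offcut [(0.61, [309, 261, 15, 25]), (0.51, [307, 199, 16, 17])]
top [[396.0, 0.0, 321.0], [0.0, 396.0, 199.2], [0.0, 0.0, 1.0]] 0.008357054500206285 [[0.003, -1.0, -0.024], [-0.998, -0.002, -0.068], [0.068, 0.025, -0.997]] [-0.057  0.574  0.929]
jig [(0.62, [372, 178, 115, 48]), (0.6, [429, 197, 19, 17]), (0.58, [149, 156, 160, 118])]
board [(0.72, [185, 215, 92, 38])]
bolt_knob [(0.81, [150, 221, 33, 12])]
rack []
scriber_grip [(0.75, [191, 213, 87, 46]), (0.58, [380, 243, 15, 14]), (0.55, [433, 247, 19, 12]), (0.53, [397, 205, 15, 11])]
chisel [(0.76, [460, 195, 22, 13])]
drift [(0.54, [429, 199, 18, 11])]
offcut [(0.7, [282, 192, 17, 25])]
{'t': 0.9, 'q': array([-1.01492510e+00,  3.58557853e-01,  1.19244641e-02,  1.05918235e-05,
       -1.22408357e+00, -2.88099447e-01]), 'qd': array([-0.00048814,  0.00137389,  0.00083453,  0.00070962, -0.00109302,
       -0.0004885 ]), 'joint_efforts': array([-7.98623369e-04, -5.82354999e+01,  2.93302256e+01,  7.00242117e+00,
        1.25198907e-02, -1.68143451e-06]), 'eef_pos': array([ 0.17857634, -0.65094663,  0.2266011 ]), 'ee_rot': array([-3.14151372e+00,  1.30009037e-05, -2.87381727e+00]), 'force': array([-1.25115226,  0.9948652 , -0.79890417]), 'moment': array([-0.00011361,  0.06430064, -0.01174466]), 'gripper_force': 0.0, 'width': 0.08755499715487482} 0.0188
```

View pics/side0.png

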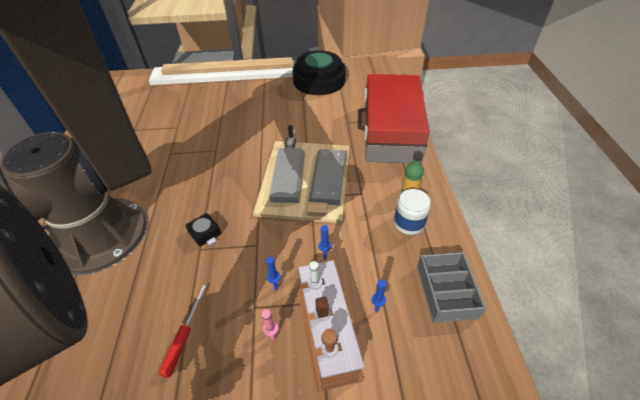

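View pics/top0.png

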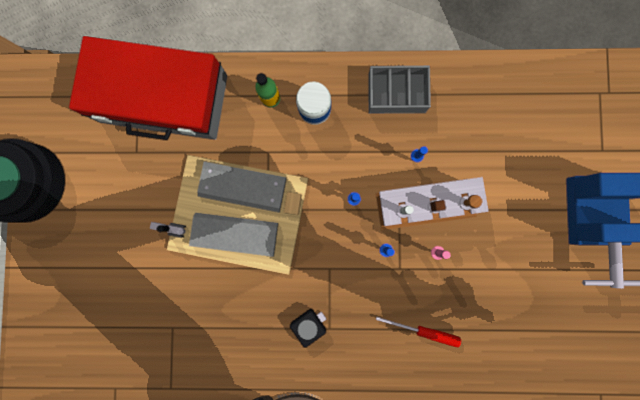

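Side view: the jig is at about (300,180), the bolt knob at (291,133) and the rack at (330,325). Could be taken for the scriber, in side-view pixels: silver tool in the rack slot nearest the jig (314,273), blue (271,271), (325,238), (380,293), pink (270,323). I choose the silver one; in the top view it is at (407,209). Next I measure by depth and check it in a close crop.

```bash
cat > h.py <<'E'
from station import arm
import cv2,numpy as np
def cloud(n):
    p,d=arm.grab_frame(n);c=arm.get_calibration(n);K=c["mtx"]
    v,u=np.mgrid[:400,:640]
    x=(u-K[0,2])/K[0,0];y=(v-K[1,2])/K[1,1]
    r2=x*x+y*y
    for _ in range(3): q=1+c["k1"]*r2; r2=(x*x+y*y)/q**2
    x=x/q;y=y/q
    P=np.stack([x*d,y*d,d],-1)
    W=(P-np.array(c["t"]).ravel())@np.array(c["R"])
    W[d==0]=np.nan
    return p,W
def proj(n,X):
    c=arm.get_calibration(n);k=np.array([c["k1"],0,0,0,0.]);R=np.array(c["R"])
    return cv2.projectPoints(np.atleast_2d(X).astype(float),cv2.Rodrigues(R)[0],np.array(c["t"]).ravel().astype(float),np.array(c["mtx"]),k)[0][:,0]
E
python3 - <<'E'
from h import *
p,W=cloud("top"); ps,Ws=cloud("side")
np.savez("c.npz",p=p,W=W,ps=ps,Ws=Ws)
def rect(n,m,W):
    q=W[m][:,:2]; r=cv2.minAreaRect((q*1000).astype(np.float32)); print(n,m.sum(),np.round(W[m].mean(0),4),[np.round(a,1) for a in r])
vv,uu=np.mgrid[:400,:640]
def box(l,t,w,h): return (uu>=l)&(uu<l+w)&(vv>=t)&(vv<t+h)
b=box(140,145,175,135)
z=W[...,2]
print("bench",np.nanmedian(z[300:320,180:260]),"side",np.nanmedian(Ws[225:235,280:300,2]))
rect("bed",b&(z>.007)&(z<.1),W)
m=(b&(z>.027)&(z<.042)).astype(np.uint8)
n,l=cv2.connectedComponents(m)
for i in range(1,n):
    if (l==i).sum()>60: rect("b%d"%i,l==i,W)
m=b&(z>.042); rect("knob",m,W); print("knob z",np.nanmax(z[m]))
b=box(370,170,125,60)
rect("plate",b&(z>.06)&(z<.088),W)
m=(b&(z>.095)).astype(np.uint8);n,l=cv2.connectedComponents(m)
for i in range(1,n): rect("tool%d"%i,l==i,W); print(np.nanmax(z[l==i]))
zs=Ws[...,2];b=box(290,250,80,140)
m=(b&(zs>.09)).astype(np.uint8);n,l=cv2.connectedComponents(m)
for i in range(1,n):
  if (l==i).sum()>20: rect("sidetool%d"%i,l==i,Ws); print(np.nanmax(zs[l==i]))
rect("sideboards",box(250,120,105,100)&(zs>.027)&(zs<.042),Ws)
big=cv2.resize(p[140:285,140:320],None,fx=4,fy=4,interpolation=2);cv2.imwrite("pics/jig.png",big[:,:,::-1])
a=cv2.resize(ps[220:390,240:400],None,fx=3.4,fy=3.4,interpolation=2);cv2.imwrite("pics/rk.png",a[:,:,::-1])
E
```

```text
bench 0.00011300440835730136 side 0.0010324988570417529
bed 12234 [0.5367 0.1461 0.0233] [array([543. , 168.8]), array([346.1, 235.9]), np.float64(79.1)]
b1 2920 [0.6037 0.1341 0.0334] [array([602.8, 135.1]), array([202.6,  84.4]), np.float64(79.3)]
b2 296 [0.5638 0.0117 0.03  ] [array([563.7,  11.6]), array([34.6, 49.9]), np.float64(81.0)]
b5 2794 [0.4885 0.1516 0.0336] [array([489.6, 152.2]), array([203.1,  79.2]), np.float64(83.4)]
b7 207 [0.5026 0.3041 0.0299] [array([503.3, 311.8]), array([79.1, 29.5]), np.float64(78.9)]
knob 63 [0.5033 0.3086 0.063 ] [array([503.2, 310.6]), array([11.7, 15.2]), np.float64(0.2)]
knob z 0.07378206532540826
plate 3039 [ 0.5673 -0.3017  0.0801] [array([ 565.6, -307. ]), array([ 77. , 230.5]), np.float64(8.2)]
tool1 184 [ 0.5618 -0.3748  0.1357] [array([ 562.6, -375.8]), array([25.5, 26.7]), np.float64(56.3)]
0.14455643662798356
tool2 146 [ 0.5538 -0.3051  0.1237] [array([ 554.2, -308.1]), array([21.6, 22.3]), np.float64(8.7)]
0.13225602399590924
tool3 91 [ 0.5439 -0.2366  0.1373] [array([ 544.3, -238.6]), array([16. , 15.7]), np.float64(29.4)]
0.15153980964483163
sidetool1 182 [ 0.5461 -0.2418  0.1284] [array([ 546.1, -238.4]), array([16.6, 15.9]), np.float64(10.1)]
0.15184475324403288
sidetool2 245 [ 0.5561 -0.3117  0.1193] [array([ 556.2, -307.5]), array([21.8, 21.7]), np.float64(9.5)]
0.13316470399893945
sidetool3 279 [ 0.5639 -0.3795  0.1345] [array([ 564.3, -377.1]), array([27. , 27.3]), np.float64(35.1)]
0.1447276668383895
sideboards 3252 [0.5491 0.1326 0.0343] [array([551.8, 170.6]), array([341.3, 202.6]), np.float64(79.1)]
```

View pics/jig.png

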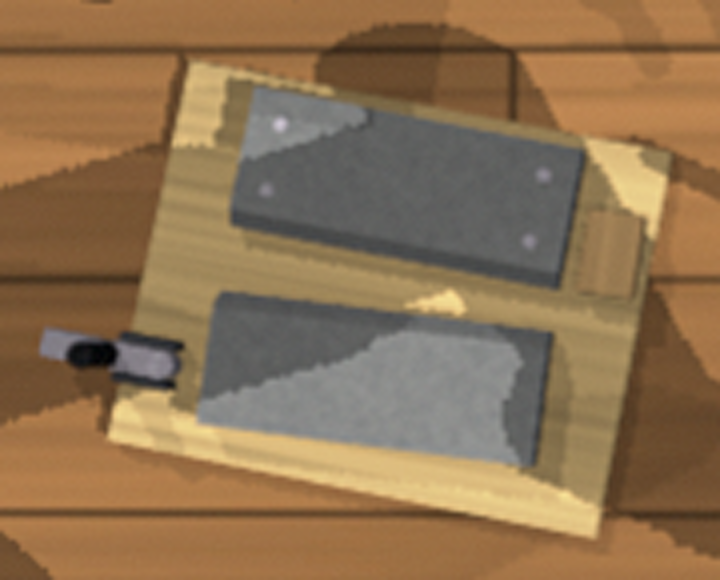

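View pics/rk.png

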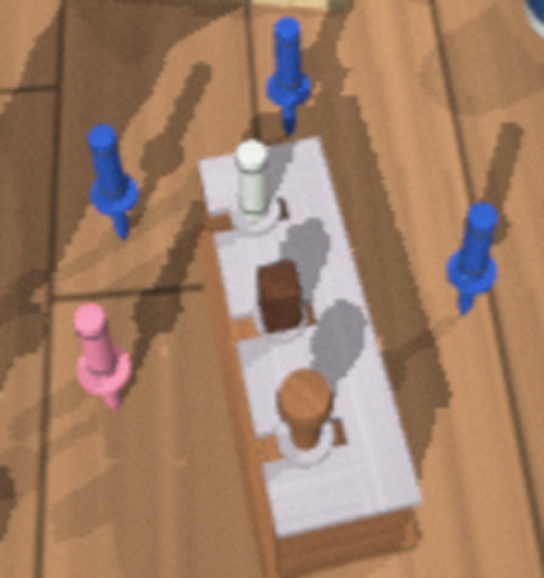

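The jig crop shows the loose board about 32 mm short and 4° askew, the bolt with its black knob at crop (90,352), and the offcut at crop (610,255). The rack crop confirms that the silver slim handle with collar, at crop (252,180), is the scriber; the blue and pink ones stand outside the rack. The knob position predicted from the jig fit agrees with the measured one to 1 mm.

```bash
cat >> h.py <<'E'
O=np.array([.5610,.1430]);A=np.radians(-10.8);EX=np.array([np.cos(A),np.sin(A)]);EY=np.array([-EX[1],EX[0]])
J=lambda x,y,z:np.array([*(O+x/1e3*EX+y/1e3*EY),z/1e3])
def jig(P): d=np.array(P[:2])-O; return np.round([d@EX*1e3,d@EY*1e3,P[2]*1e3],1)
def rows(targets,ref=None):
    """targets: list of (world pos, yaw deg or None); prints units from the present pose (or ref=(pos,yaw))"""
    s=arm.get_state();p0,yaw=(s["eef_pos"],s["ee_rot"][2]) if ref is None else (np.array(ref[0]),np.radians(ref[1]))
    c,n=np.cos(yaw),np.sin(yaw)
    for P,y in targets:
        d=np.array(P)-p0; t=0 if y is None else -((y-np.degrees(yaw)+180)%360-180)/5
        print(np.round([(c*d[0]+n*d[1])/.025,(n*d[0]-c*d[1])/.025,-d[2]/.025,t],2).tolist())
E
python3 - <<'E'
from h import *
rows([((.45,-.35,.23),169.2),(J(-135,-6,120),169.2),(J(-135,-6,18),169.2)])
E
```

```text
[-13.65, 8.73, -0.14, 5.23]
[-18.2, 28.74, 4.26, 5.23]
[-18.2, 28.74, 8.34, 5.23]
```

```bash
python3 -m crank '[[[-13.65,8.73,0,5.23],[-13.65,8.73,0,5.23],[-13.65,8.73,0,5.23],[-13.65,8.73,0,5.23],[-13.65,8.73,0,5.23],[-13.65,8.73,0,5.23],[-13.65,8.73,0,5.23],[-18.2,28.74,0,5.23],[-18.2,28.74,0,5.23],[-18.2,28.74,0,5.23],[-18.2,28.74,0,5.23],[-18.2,28.74,0,5.23]]]' 1 20
python3 - <<'E'
from h import *
s=arm.get_state();print(s["eef_pos"],s["q"],jig(s["eef_pos"]))
rows([(J(-135,-6,120),169.2),(J(-135,-6,18),169.2)])
E
```

```text
t: 2.5
eef_pos: [0.4358, -0.0361, 0.2271]
ee_rot: [3.141, 0.001, 2.953]
force: [2.3, 0.8, 0.9]
width: 0.0005
gripper_force: 0.0
[ 0.43581728 -0.03610825  0.22706138] [ 3.71492433e-01 -4.71019626e-02 -4.80414188e-01  1.44883011e-04
 -1.13605174e+00 -2.13108252e+00] [ -89.4 -199.4  227.1]
[1.83, 7.74, 4.28, -0.0]
[1.83, 7.74, 8.36, -0.0]
```

```bash
python3 -m crank '[[[1.83,7.74,2,0],[1.83,7.74,4,0],[1.83,7.74,4,0],[1.83,7.74,4,0],[1.83,7.74,4,0],[1.83,7.74,4,0],[1.83,7.74,4,0]]]'
python3 - <<'E'
from h import *
s=arm.get_state();print(jig(s["eef_pos"]),np.degrees(s["ee_rot"][2]))
rows([(J(-135,-6,18),169.2),(J(-100,-6,18),169.2)])
E
```

```text
t: 3.38
eef_pos: [0.4278, 0.1602, 0.1272]
ee_rot: [3.141, 0.001, 2.952]
force: [0.2, -0.9, 0.2]
width: 0.0006
gripper_force: 0.0
[-134.1   -8.1  127.2] 169.14385774376873
[0.04, 0.08, 4.37, -0.01]
[-1.36, 0.08, 4.37, -0.01]
```

```bash
python3 -m crank '[[[0,0.08,2.2,0],[0,0.08,4.35,0],[0,0.08,4.35,0],[-0.2,0.08,4.35,0],[-0.4,0.08,4.35,0],[-0.6,0.08,4.35,0],[-0.8,0.08,4.35,0],[-1.0,0.08,4.35,0],[-1.1,0.08,4.35,0],[-1.2,0.08,4.35,0],[-1.3,0.08,4.35,0],[-1.4,0.08,4.35,0]]]'
python3 - <<'E'
from h import *
s=arm.get_state();print(jig(s["eef_pos"]),np.degrees(s["ee_rot"][2]))
rows([(J(-89.5,-6,18),169.2)])
E
```

```text
t: 4.88
eef_pos: [0.4619, 0.1559, 0.0179]
ee_rot: [-3.141, -0.001, 2.953]
force: [-4.9, 1.3, 4.6]
width: 0.0007
gripper_force: 2.6
[-99.7  -5.9  17.9] 169.18975451861553
[-0.41, -0.01, -0.0, -0.0]
```

```bash
python3 -m crank '[[[-0.1,0,0,0],[-0.2,0,0,0],[-0.3,0,0,0],[-0.36,0,0,0],[-0.4,0,0,0],[-0.42,0,0,0],[-0.42,0,0,0]]]'
python3 - <<'E'
from h import *
s=arm.get_state();print(jig(s["eef_pos"]),s["force"])
p,W=cloud("top");z=W[...,2];b=np.zeros_like(z,bool);b[145:280,140:315]=1
m=b&(z>.03)&(z<.042)
d=(W[...,:2]-O);x=d@EX*1e3;y=d@EY*1e3
for c in(-80,-40,0,40,80):
    q=m&(abs(y-c)<12); xs=np.sort(x[q]);g=np.diff(xs);i=g.argmax(); print(c,xs[0],"gap",xs[i],xs[i+1])
E
```

```text
t: 5.75
eef_pos: [0.4722, 0.154, 0.0179]
ee_rot: [-3.141, -0.0, 2.953]
force: [-5.0, 1.3, 4.2]
width: 0.0003
gripper_force: 2.5
[-89.2  -5.9  17.9] [-5.0227215   1.27047911  4.22168025]
-80 -79.98137486739269 gap -6.0777114835036485 4.089479968148527
-40 -63.32551172165532 gap -5.8062114944368055 4.748421142372815
0 -61.69942156515654 gap -6.04791680327401 3.6793566367312014
40 -55.75671749558143 gap -5.005882647352215 5.3297916520156345
80 -58.17328854620717 gap -6.0816509830634455 4.148200586190735
```

```bash
python3 -m crank '[[[-0.04,0,0,0],[-0.08,0,0,0],[-0.12,0,0,0],[-0.12,0,0,0]]]'; python3 -c "
from h import *
print(jig(arm.get_state()['eef_pos']))"
```

```text
t: 6.3
eef_pos: [0.4731, 0.1539, 0.0178]
ee_rot: [-3.141, -0.003, 2.952]
force: [-20.3, 10.9, 14.3]
width: 0.0004
gripper_force: 10.7
[-88.4  -5.8  17.8]
```

```bash
python3 - <<'E'
from h import *
R=(J(-88,-5.8,17.8),169.2)
rows([(J(-105,-6,18),169.2),(J(-105,-6,95),169.2),(J(-88.5,205,95),169.2),(J(-88.5,205,44),169.2)],R)
E
```

```text
[0.68, -0.01, -0.01, -0.0]
[0.68, -0.01, -3.09, -0.0]
[0.02, 8.43, -3.09, -0.0]
[0.02, 8.43, -1.05, -0.0]
```

```bash
python3 -m crank '[[[0.3,0,0,0],[0.68,0,0,0],[0.68,0,-1.6,0],[0.68,0,-3.1,0],[0.3,2,-3.1,0],[0,4.2,-3.1,0],[0,6.4,-3.1,0],[0,8.4,-3.1,0],[0,8.4,-3.1,0],[0,8.4,-1.5,0],[0,8.4,-1.05,0],[0,8.4,-1.05,0]]]'
python3 - <<'E'
from h import *
s=arm.get_state();print(jig(s["eef_pos"]),np.degrees(s["ee_rot"][2]))
rows([(J(-88.5,183,44),169.2),(J(-88.5,125,44),169.2)])
p,W=cloud("top");z=W[...,2];b=np.zeros_like(z,bool);b[145:280,140:315]=1
m=b&(z>.03)&(z<.042)
d=(W[...,:2]-O);x=d@EX*1e3;y=d@EY*1e3
for c in(-80,-40,0,40,80):
    q=m&(abs(y-c)<12); xs=np.sort(x[q]);g=np.diff(xs);i=g.argmax(); print(c,xs[0],"gap",xs[i],xs[i+1])
E
```

```text
t: 7.8
eef_pos: [0.5146, 0.3589, 0.0436]
ee_rot: [-3.14, -0.001, 2.953]
force: [0.3, 0.9, 0.0]
width: 0.0003
gripper_force: 0.0
[-86.1 203.4  43.6] 169.17666665604418
[0.1, -0.81, -0.02, -0.0]
[0.1, -3.13, -0.02, -0.0]
-80 -80.34038535177851 gap -4.727848789399265 5.438254468417045
-40 -80.3148487739116 gap -6.325809408705187 4.7599717729205295
0 -80.17413936065728 gap -5.66895279902535 4.05785351603804
40 -80.06975969924065 gap -5.461379586233387 5.72109282628031
80 -79.9229581607866 gap -2.847059923910764 3.6926143860353733
```

Joint closed (back edge at −80). Now the bolt.

```bash
python3 -m crank '[[[0.1,-0.4,0,0],[0.1,-0.7,0,0],[0.1,-1,0,0],[0.1,-1.3,0,0],[0.1,-1.6,0,0],[0.1,-1.9,0,0],[0.1,-2.2,0,0],[0.1,-2.5,0,0],[0.1,-2.8,0,0],[0.1,-3.1,0,0],[0.1,-3.3,0,0],[0.1,-3.4,0,0]]]'
python3 - <<'E'
from h import *
s=arm.get_state();print(jig(s["eef_pos"]),np.degrees(s["ee_rot"][2]))
rows([(J(-88.5,113,44),169.2)])
E
```

```text
t: 9.35
eef_pos: [0.4964, 0.2765, 0.0441]
ee_rot: [-3.142, 0.0, 2.953]
force: [0.6, 2.4, 2.6]
width: 0.0006
gripper_force: 1.4
[-88.5 119.   44.1] 169.18478822454568
[0.0, -0.24, 0.0, -0.0]
```

```bash
python3 -m crank '[[[0,-0.1,0,0],[0,-0.2,0,0],[0,-0.28,0,0],[0,-0.34,0,0],[0,-0.34,0,0]]]'
python3 - <<'E'
from h import *
s=arm.get_state();print(jig(s["eef_pos"]))
E
```

```text
t: 9.98
eef_pos: [0.4948, 0.2683, 0.044]
ee_rot: [-3.141, -0.0, 2.953]
force: [1.3, 2.6, 1.2]
width: 0.0006
gripper_force: 1.1
[-88.5 110.7  44. ]
```

```bash
python3 -m crank '[[[0,-0.1,0,0],[0,-0.2,0,0],[0,-0.24,0,0],[0,-0.24,0,0]]]'
python3 - <<'E'
from h import *
s=arm.get_state();print(jig(s["eef_pos"]))
E
```

```text
t: 10.48
eef_pos: [0.495, 0.2672, 0.0446]
ee_rot: [3.134, 0.002, 2.954]
force: [-1.5, 17.4, -2.2]
width: 0.0005
gripper_force: 11.6
[-88.1 109.7  44.6]
```

```bash
python3 - <<'E'
from h import *
D=np.load("c.npz");p,W=D["p"],D["W"]
hsv=cv2.cvtColor(p,cv2.COLOR_RGB2HSV)
m=((hsv[...,0]>105)&(hsv[...,0]<130)&(hsv[...,1]>150)|(hsv[...,0]>160)&(hsv[...,1]>80)&(hsv[...,0]<175)).astype(np.uint8);m[:,:340]=0;m[:,470:]=0
n,l=cv2.connectedComponents(m)
for i in range(1,n):
    q=W[l==i]
    if len(q)>25:
        t=q[q[:,2]>q[:,2].max()-.01]; print(len(q),np.round(t.mean(0),3))
R=(J(-88.5,109.5,44),169.2); S=(.545,-.2385)
rows([(J(-88.5,125,44),169.2),(J(-88.5,125,110),169.2),((.50,.1,.20),-81.8),((*S,.20),-81.8)],R)
E
```

```text
150 [ 0.672 -0.275  0.124]
118 [ 0.572 -0.131  0.124]
130 [ 0.457 -0.203  0.124]
169 [nan nan nan]
[-0.0, 0.62, -0.0, -0.0]
[-0.0, 0.62, -2.64, -0.0]
[-1.47, -6.53, -6.24, -21.8]
[-5.77, -19.49, -6.24, -21.8]<stdin>:9: RuntimeWarning: Mean of empty slice.
  ret = um.true_divide(
```

```bash
python3 -m crank '[[[0,0.4,0,0],[0,0.62,0,0],[0,0.62,-1.6,0],[0,0.62,-3.2,0],[-0.5,-1,-5.5,-2],[-1.5,-3.5,-6.24,-4],[-2.2,-6,-6.24,-6],[-3,-8,-6.24,-8],[-3.5,-10,-6.24,-10],[-4,-12,-6.24,-12],[-4.5,-14,-6.24,-14],[-5,-16,-6.24,-16]]]' 0.5 20
python3 - <<'E'
from h import *
rows([((.545,-.2385,.2),-81.8)])
p,W=cloud("top");z=W[...,2];b=np.zeros_like(z,bool);b[145:280,140:315]=1
m=b&(z>.03)&(z<.042)
d=(W[...,:2]-O);x=d@EX*1e3;y=d@EY*1e3
k=b&(z>.055)&(x<-60); print("knob",np.median(x[k]),np.median(y[k]),np.median(z[k]))
for c in(-80,-40,0,80):
    q=m&(abs(y-c)<12)&(x>-81); xs=np.sort(x[q]);g=np.diff(xs);i=g.argmax(); print(c,xs[0],"gap",xs[i],xs[i+1])
E
```

```text
t: 11.98
eef_pos: [0.5403, -0.152, 0.1996]
ee_rot: [3.14, -0.001, -1.953]
force: [0.3, 0.6, 0.4]
width: 0.0437
gripper_force: 0.0
[3.14, -1.46, -0.02, -6.02]
knob -64.89040334990383 -115.5725874086614 0.6490469418406248Traceback (most recent call last):
  File "<stdin>", line 8, in <module>
ValueError: attempt to get argmax of an empty sequence
```

```bash
python3 -m crank '[[[1.5,-0.7,0,-2],[3.1,-1.45,0,-4],[3.14,-1.46,0,-6],[3.14,-1.46,0,-6],[3.14,-1.46,0,-6],[3.14,-1.46,0,-6]]]'
cat > jc.py <<'E'
from h import *
p,W=cloud("top");z=W[...,2];b=np.zeros_like(z,bool);b[145:280,140:315]=1
m=b&(z>.03)&(z<.042)
d=(W[...,:2]-O);x=d@EX*1e3;y=d@EY*1e3
k=b&(z>.055)&(z<.08)&(x<-60); print("knob",k.sum(),np.median(x[k]),np.median(y[k]))
for c in(-80,-40,0,80):
    q=m&(abs(y-c)<12)&(x>-81); xs=np.sort(x[q])
    if len(xs)>9: g=np.diff(xs);i=g.argmax(); print(c,xs[0],"gap",xs[i],xs[i+1])
E
python3 - <<'E'
from h import *
s=arm.get_state();print(s["q"])
rows([((.545,-.2385,.2),-81.8),((.545,-.2385,.1),-81.8)])
import jc
cv2.imwrite("pics/t2.png",jc.p[120:290,120:500,::-1].repeat(2,0).repeat(2,1))
p,W=cloud("side");cv2.imwrite("pics/s2.png",p[100:390,180:420,::-1].repeat(2,0).repeat(2,1))
E
```

```text
t: 12.78
eef_pos: [0.5456, -0.2359, 0.2001]
ee_rot: [3.141, 0.0, -1.436]
force: [0.3, 0.4, 1.7]
width: 0.0437
gripper_force: 0.0
[-7.94914553e-02  2.45961128e-01 -2.10105414e-01 -3.59294950e-05
 -1.11499274e+00  2.14618821e-01]
[0.1, 0.04, 0.0, -0.09]
[0.1, 0.04, 4.0, -0.09]
knob 49 -87.97716189921283 82.86581356373453
0 -80.13416309111422 gap -51.18238813056135 -50.32723485334884
80 -80.80804436412308 gap -4.726305015778151 0.9002654865444476
```

View pics/s2.png

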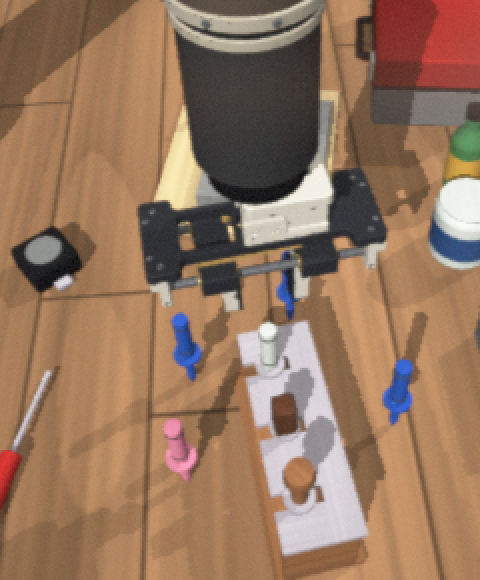

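The side view shows the fingers over the silver scriber, crop (268,340). The knob is at jig y=83, so the bolt is home. I descend and grip.

```bash
python3 -m crank '[[[0.1,0,1.5,0],[0.1,0,3,0],[0.1,0,4,0],[0.1,0,4,0],[0.1,0,4,0]]]' && python3 -m crank '[[[0,0,0,0],[0,0,0,0],[0,0,0,0],[0,0,0,0]]]' 1 40
python3 - <<'E'
from h import *
s=arm.get_state();print(s["eef_pos"],s["width"],s["force"])
E
```

```text
t: 13.5
eef_pos: [0.5468, -0.2389, 0.1012]
ee_rot: [-3.14, -0.001, -1.434]
force: [0.8, 0.2, 0.2]
width: 0.0435
gripper_force: 0.0
t: 14.0
eef_pos: [0.5462, -0.2389, 0.1005]
ee_rot: [-3.141, -0.0, -1.434]
force: [0.4, 0.7, 2.2]
width: 0.0165
gripper_force: 40.0
[ 0.54620841 -0.23892978  0.10051657] 0.016523410578749165 [0.35621213 0.65959057 2.18433187]
```

```bash
python3 -m crank '[[[0,0,-0.8,0],[0,0,-2,0],[0,0,-3.5,0],[0,0,-5,0],[0,0,-5.6,0],[0,0,-5.6,0],[0,0,-5.6,0]]]'
python3 - <<'E'
from h import *
s=arm.get_state();print(s["eef_pos"],s["width"])
rows([(J(0,90,240),-81.8),(J(0,90,130),-81.8)])
p,W=cloud("side");cv2.imwrite("pics/s3.png",p[130:390,200:400,::-1].repeat(3,0).repeat(3,1)[:600])
print(proj("side",[s["eef_pos"]-[0,0,.0765]]),proj("side",[s["eef_pos"]]))
E
```

```text
t: 14.88
eef_pos: [0.5452, -0.2386, 0.2383]
ee_rot: [3.139, 0.001, -1.435]
force: [-0.1, 0.6, -0.2]
width: 0.0161
gripper_force: 40.0
[ 0.54518894 -0.23855709  0.23828095] 0.01614416337826943
[-18.45, -3.85, -0.07, -0.08]
[-18.45, -3.85, 4.33, -0.08]
[[312.39536946 261.35418508]] [[310.77062323 237.17740434]]
```

View pics/s3.png

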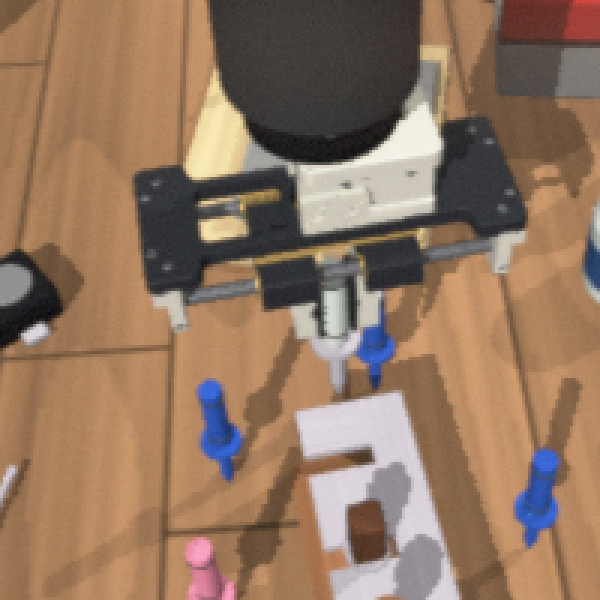

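The scriber is held upright; its point at side pixel (312.7,261) matches the predicted (312.4,261.4). On to the joint start.

```bash
python3 -m crank '[[[-1.5,-0.3,0,0],[-3.5,-0.8,0,0],[-5.8,-1.3,0,0],[-8,-1.8,0,0],[-10.2,-2.2,0,0],[-12.4,-2.6,0,0],[-14.6,-3.1,0,0],[-16.6,-3.5,0,0],[-18,-3.75,0,0],[-18.45,-3.85,0.5,0],[-18.45,-3.85,2,0],[-18.45,-3.85,3.5,0]]]'
python3 - <<'E'
from h import *
s=arm.get_state();print(jig(s["eef_pos"]),s["ee_rot"],s["width"])
rows([(J(0,90,150),-81.8),(J(0,90,104),-81.8)])
E
```

```text
t: 16.42
eef_pos: [0.5779, 0.2305, 0.1502]
ee_rot: [3.14, -0.001, -1.434]
force: [0.2, 0.7, -1.8]
width: 0.0168
gripper_force: 40.0
[  0.2  89.1 150.2] [ 3.14012453e+00 -5.83025235e-04 -1.43443261e+00] 0.016797841718585907
[-0.04, -0.0, 0.01, -0.08]
[-0.04, -0.0, 1.85, -0.08]
```

```bash
python3 -m crank '[[[-0.04,0,0.6,0],[-0.04,0,1.1,0],[-0.04,0,1.4,0],[-0.04,0,1.6,0],[-0.04,0,1.75,0],[-0.04,0,1.85,0],[-0.04,0,1.85,0],[-0.04,0,1.85,0]]]'
python3 - <<'E'
from h import *
s=arm.get_state();print(jig(s["eef_pos"]),s["force"])
rows([(J(0,90,104),-81.8),(J(0,60,104),-81.8),(J(0,0,104),-81.8),(J(0,-90,104),-81.8)])
E
```

```text
t: 17.42
eef_pos: [0.5786, 0.2322, 0.1066]
ee_rot: [-3.141, 0.0, -1.434]
force: [-0.5, -0.4, -0.3]
width: 0.0165
gripper_force: 40.0
[  0.5  91.  106.6] [-0.52610388 -0.36580999 -0.32694093]
[0.03, 0.03, 0.1, -0.07]
[1.17, 0.42, 0.1, -0.07]
[3.44, 1.18, 0.1, -0.07]
[6.85, 2.33, 0.1, -0.07]
```

```bash
python3 -m crank '[[[0,0,0,0],[0,0,0,0],[0,0,0,0]]]'
python3 - <<'E'
from h import *
s=arm.get_state();print(jig(s["eef_pos"]),s["force"])
arm.grab_frame("side")
s=arm.get_state();print(jig(s["eef_pos"]),s["force"])
rows([(J(0,90,104),-81.8),(J(0,-90,104),-81.8)])
E
```

```text
t: 17.8
eef_pos: [0.5785, 0.2322, 0.1064]
ee_rot: [-3.142, 0.0, -1.434]
force: [-0.9, -0.4, -0.7]
width: 0.016
gripper_force: 40.0
[  0.4  90.9 106.4] [-0.9229052  -0.38057423 -0.67413475]
[  0.4  90.8 106.3] [ 1.06865964 -0.39573281 -0.95406995]
[0.03, 0.03, 0.09, -0.08]
[6.85, 2.33, 0.09, -0.08]
```

```bash
python3 -m crank '[[[0.03,0.02,0.06,0],[0.03,0.02,0.1,0],[0.03,0.02,0.1,0],[0.13,0.05,0.1,0],[0.25,0.09,0.1,0],[0.37,0.13,0.1,0],[0.49,0.17,0.1,0],[0.61,0.21,0.1,0],[0.73,0.25,0.1,0],[0.85,0.29,0.1,0],[0.97,0.33,0.1,0],[1.09,0.38,0.1,0]]]'
python3 - <<'E'
from h import *
s=arm.get_state();print(jig(s["eef_pos"]),s["force"])
rows([(J(0,-90,104),-81.8)])
E
```

```text
t: 19.35
eef_pos: [0.5728, 0.2037, 0.1038]
ee_rot: [-3.142, 0.0, -1.434]
force: [0.3, 0.6, -1.1]
width: 0.0162
gripper_force: 40.0
[  0.2  61.8 103.8] [ 0.26454276  0.58868553 -1.14163085]
[5.75, 1.95, -0.01, -0.08]
```

```bash
python3 -m crank '[[[0.12,0.04,0,0],[0.24,0.08,0,0],[0.36,0.12,0,0],[0.48,0.16,0,0],[0.6,0.2,0,0],[0.72,0.24,0,0],[0.84,0.28,0,0],[0.96,0.33,0,0],[1.08,0.37,0,0],[1.2,0.41,0,0],[1.32,0.45,0,0],[1.44,0.49,0,0]]]'
python3 - <<'E'
from h import *
s=arm.get_state();print(jig(s["eef_pos"]),s["force"])
rows([(J(0,-90,104),-81.8)])
E
```

```text
t: 20.85
eef_pos: [0.5655, 0.1663, 0.1038]
ee_rot: [-3.142, 0.0, -1.434]
force: [0.3, 0.4, -1.2]
width: 0.016
gripper_force: 40.0
[  0.   23.8 103.8] [ 0.28868556  0.37831845 -1.16404888]
[4.31, 1.45, -0.01, -0.08]
```

```bash
python3 -m crank '[[[0.12,0.04,0,0],[0.24,0.08,0,0],[0.36,0.12,0,0],[0.48,0.16,0,0],[0.6,0.2,0,0],[0.72,0.24,0,0],[0.84,0.28,0,0],[0.96,0.32,0,0],[1.08,0.36,0,0],[1.2,0.4,0,0],[1.32,0.44,0,0],[1.44,0.48,0,0]]]'
python3 - <<'E'
from h import *
s=arm.get_state();print(jig(s["eef_pos"]),s["force"])
rows([(J(0,-90,104),-81.8)])
E
```

```text
t: 22.35
eef_pos: [0.5584, 0.129, 0.1038]
ee_rot: [3.141, -0.0, -1.434]
force: [0.1, 0.2, -0.1]
width: 0.0166
gripper_force: 40.0
[ 1.000e-01 -1.420e+01  1.038e+02] [ 0.14133506  0.19267893 -0.12222929]
[2.87, 0.97, -0.01, -0.08]
```

```bash
python3 -m crank '[[[0.12,0.04,0,0],[0.24,0.08,0,0],[0.36,0.12,0,0],[0.48,0.16,0,0],[0.6,0.2,0,0],[0.72,0.24,0,0],[0.84,0.28,0,0],[0.96,0.32,0,0],[1.08,0.36,0,0],[1.2,0.4,0,0],[1.32,0.44,0,0],[1.44,0.48,0,0]]]'
python3 - <<'E'
from h import *
s=arm.get_state();print(jig(s["eef_pos"]),s["force"])
rows([(J(0,-90,104),-81.8)])
E
```

```text
t: 23.85
eef_pos: [0.5515, 0.0917, 0.1038]
ee_rot: [-3.142, 0.0, -1.434]
force: [0.6, 0.1, -0.5]
width: 0.0164
gripper_force: 40.0
[  0.3 -52.1 103.8] [ 0.58119924  0.11584341 -0.48459215]
[1.43, 0.49, -0.01, -0.08]
```

```bash
python3 -m crank '[[[0.12,0.05,0,0],[0.24,0.09,0,0],[0.36,0.13,0,0],[0.48,0.17,0,0],[0.6,0.21,0,0],[0.72,0.25,0,0],[0.84,0.29,0,0],[0.96,0.33,0,0],[1.08,0.37,0,0],[1.2,0.41,0,0],[1.32,0.45,0,0],[1.42,0.49,0,0]]]'
python3 -m crank '[[[0,0,0,0],[0,0,0,0],[0,0,0,0]]]'
python3 - <<'E'
from h import *
s=arm.get_state();print(jig(s["eef_pos"]),s["force"])
rows([((*s["eef_pos"][:2],.24),None),((.5455,-.2388,.24),-82.2),((.5455,-.2388,.1),-82.2)])
E
```

```text
t: 25.35
eef_pos: [0.5442, 0.0549, 0.1038]
ee_rot: [3.142, 0.0, -1.434]
force: [-0.3, 0.6, -1.0]
width: 0.0165
gripper_force: 40.0
t: 25.72
eef_pos: [0.5443, 0.0552, 0.1038]
ee_rot: [-3.142, 0.0, -1.434]
force: [0.2, 0.3, -1.0]
width: 0.0163
gripper_force: 40.0
[  0.  -89.4 103.8] [ 0.18804387  0.25251328 -0.96860156]
[0.0, -0.0, -5.45, 0.0]
[11.66, 1.55, -5.45, 0.01]
[11.66, 1.55, 0.15, 0.01]
```

```bash
python3 -m crank '[[[0,0,-1,0],[0,0,-3,0],[0,0,-5,0],[0.5,0.1,-5.45,0],[2,0.25,-5.45,0],[4,0.5,-5.45,0],[6,0.8,-5.45,0],[8,1.05,-5.45,0],[10,1.3,-5.45,0],[11.3,1.5,-5.45,0],[11.66,1.55,-5.45,0],[11.66,1.55,-5.45,0]]]'
python3 -m crank '[[[0,0,0,0],[0,0,0,0]]]'
python3 - <<'E'
from h import *
s=arm.get_state();print(s["eef_pos"],s["force"])
rows([((.5458,-.2388,.24),-82.2),((.5458,-.2388,.1005),-82.2)])
E
```

```text
t: 27.22
eef_pos: [0.5451, -0.2391, 0.2393]
ee_rot: [3.14, 0.001, -1.435]
force: [1.0, 0.2, -0.7]
width: 0.016
gripper_force: 40.0
t: 27.48
eef_pos: [0.5457, -0.238, 0.2402]
ee_rot: [-3.141, 0.0, -1.433]
force: [-0.3, -0.5, -0.5]
width: 0.0165
gripper_force: 40.0
[ 0.54571254 -0.23795705  0.2401908 ] [-0.25160703 -0.54702554 -0.52992458]
[0.03, 0.0, 0.01, 0.02]
[0.03, 0.0, 5.59, 0.02]
```

```bash
python3 -m crank '[[[0.03,0,1,0],[0.03,0,2,0],[0.03,0,2.8,0],[0.03,0,3.5,0],[0.03,0,4.1,0],[0.03,0,4.6,0],[0.03,0,5,0],[0.03,0,5.3,0],[0.03,0,5.45,0],[0.03,0,5.5,0],[0.03,0,5.5,0],[0.03,0,5.5,0]]]'
python3 - <<'E'
from h import *
s=arm.get_state();print(s["eef_pos"],s["force"])
E
```

```text
t: 28.98
eef_pos: [0.5458, -0.2397, 0.1029]
ee_rot: [-3.141, -0.0, -1.434]
force: [0.3, -0.7, -0.6]
width: 0.0162
gripper_force: 40.0
[ 0.54580987 -0.2397466   0.10290477] [ 0.31265498 -0.70787647 -0.64151551]
```

```bash
python3 -m crank '[[[0,0,0.05,0],[0,0,0.09,0],[0,0,0.09,0],[0,0,0.09,0]]]' && python3 -m crank '[[[0,0,0,0],[0,0,0,0],[0,0,0,0],[0,0,0,0]]]' 0.55
python3 -m crank '[[[0,0,-0.8,0],[0,0,-2,0],[0,0,-4,0],[0,0,-6,0],[-2,-3,-7,0],[-4,-6,-7,0],[-6,-9,-7,0],[-6,-9,-7,0]]]'
python3 - <<'E'
from h import *
import jc
p,W=cloud("side");cv2.imwrite("pics/s4.png",p[100:390,180:420,::-1].repeat(2,0).repeat(2,1))
cv2.imwrite("pics/t4.png",jc.p[130:290,130:500,::-1].repeat(2,0).repeat(2,1))
z=W[...,2];m=np.zeros_like(z,bool);m[250:390,290:370]=1
m=(m&(z>.09)&(z<.16)).astype(np.uint8);n,l=cv2.connectedComponents(m)
for i in range(1,n):
  if (l==i).sum()>20: print(np.round(cv2.minAreaRect((W[l==i][:,:2]*1000).astype(np.float32))[0],1),np.nanmax(z[l==i]))
E
```

```text
t: 29.48
eef_pos: [0.5457, -0.2397, 0.1005]
ee_rot: [-3.141, -0.0, -1.434]
force: [0.3, 0.1, 2.8]
width: 0.0164
gripper_force: 40.0
t: 29.98
eef_pos: [0.5456, -0.2397, 0.1003]
ee_rot: [3.142, 0.0, -1.434]
force: [0.4, -0.7, 0.3]
width: 0.0389
gripper_force: 0.0
t: 30.98
eef_pos: [0.7322, -0.0743, 0.275]
ee_rot: [-3.141, -0.0, -1.434]
force: [-0.2, -0.5, -0.8]
width: 0.0394
gripper_force: 0.0
knob 44 -87.82501350978151 82.47090530139037
-80 -80.32711613360975 gap -4.661259124781418 4.960212068695865
-40 -80.34730176435694 gap -5.353241922266505 3.4171635113676095
0 -80.04516998554821 gap -5.602493458786181 4.511031540891278
80 -80.9976744125703 gap -5.114468324560381 4.118080486675228
[ 545.5 -239.6] 0.15198786038330506
[ 556.2 -307.3] 0.13285174439324124
[ 564.2 -377.4] 0.1447078352760818
```

View pics/s4.png

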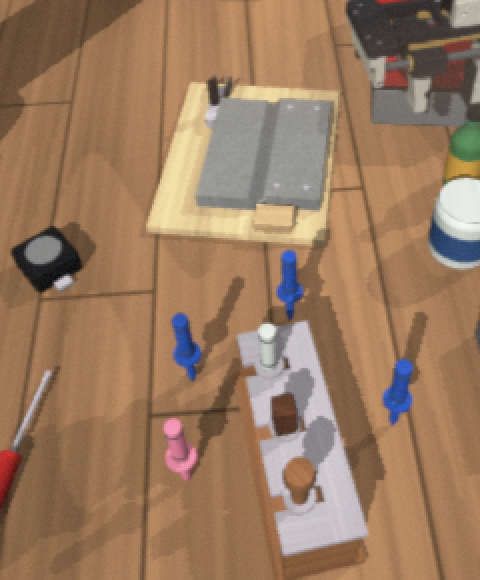

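View pics/t4.png

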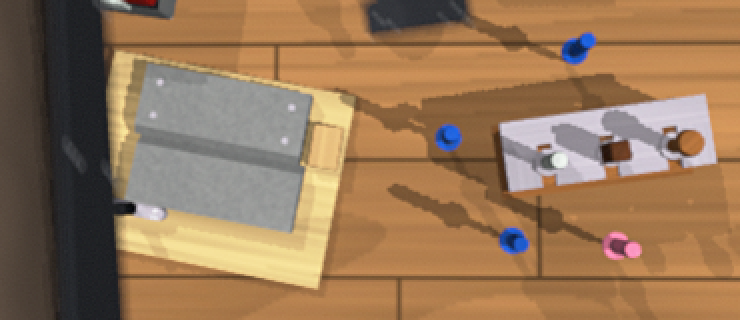

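In both views the joint is closed, the bolt is home behind the board, and the scriber hangs upright in its slot within about 1 mm of where it was. The bystanders are in place and the arm is clear.

```bash
python3 -c "
from station import arm
print(arm.job_done())"
```

```text
the job is handed in; nothing more can be done
None
```

I closed the joint, slid the bolt home, drew the scriber along the groove in one pass and hung it back in its slot, then handed the job in at about 31 s; no verdict was shown.

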